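# Lock the quarter-turn lid onto the centrifuge rotor

### The job

Draw the rotor lid out from under the low shelf by the lug that sticks out, and let go of it lying on the bench well clear of the shelf. Then take it by its wing, lower it into the rotor with its lugs in the two gaps, press it down against the spring and turn it clockwise about a quarter turn, feeling for the place where it springs up and catches (neither short of it nor past it), and let go so that it is locked, level and at rest. Press no harder than a firm hand would, and leave the other things on the bench as they are.

Things in the scene. Friction and masses are not known exactly. Their poses are not given: they have to be found in the camera images.
- lid_center (a point): Loose rotor lid, 0.25 to 0.5 kg: aluminium cap 110 mm across, 22 mm high, two opposite lugs at its foot (along its x), black wing grip on top. Point: on its axis, 25 mm above its underside; z up. A half turn leaves it the same. It starts flat on the bench under the riser shelf, wing hidden below the shelf, one lug standing out in front; it slides on the bench.
- lid_lug (a point): Middle of the lug that stands out of the shelf at the start, on the lid's -x side, 72 mm from the axis, 5 mm above the underside. Each lug is 24 mm wide (lid's y), 10 mm high from the underside up, and reaches from the cap's side (55 mm) to 85 mm from the axis. It can be pinched across its width from above, fingertips just over the bench.
- lid_wing (a point): Middle of the lid's upright wing, on the axis, 36 mm above the underside. The wing is 14 mm thick along the lid's x, 90 mm long along y, and stands from the cap's top (22 mm above the underside) up to 50 mm. To be pinched across its thickness.
- riser_edge (a point): Middle of the front edge of the fixed low riser shelf, on its top, 61 mm above the bench; x points into the shelf, away from the robot. Board 5 mm thick, underside 56 mm up, 160 mm deep (x), 260 mm wide (y), two 6 mm side legs, open in front. A fixed sample rack stands on it from 80 mm behind the edge. Left or right of the rotor.
- rotor: Fixed centrifuge rotor on a loading stand 250 mm square, together 78 mm high; rotor 236 mm diameter. Origin on the bench under its axis, z up. Its bayonet ring is a round opening of 115 mm diameter with two opposite gaps. Hidden below its lips (7 mm thick) lies a cam ring: ridges 5 mm deep with two opposite pockets between them, for the lugs to catch in.
- rotor_top (a point): Centre of the rotor's top face, 78 mm above the bench, axes as the rotor's. Lid underside below this: 13 mm when resting on the plate, lugs in the gaps; 22 mm or more to turn below the ridges (30 mm at the hard stop); let up below a ridge it stays at 22 mm; let up at the pockets it springs to 17 mm and is caught, with some 3 degrees of play each way.
- rotor_gap (a point): Middle of one gap in the lips, at the rotor's +x, 72 mm from the axis, at the top face; the other is opposite. Each is 33 mm wide at its inner end, 70 mm at its outer end 88 mm from the axis. Pressed down, the lugs go from here clockwise only (from above). The pockets lie 70 to 110 degrees on, unseen and different each time; turned past, the lid misses them.
- plate_top (a point): Centre of the top of the sprung pressure plate (60 mm diameter) in the rotor's opening, which carries the lid; free, it stands 13 mm below the rotor's top face, and it sinks 17 mm to its hard stop. The spring pushes up with 5 N at first and 0.9 N more for each mm: 13 N at 9 mm, where the lid can just turn, 17 N at 13 mm.
- bottle: Bystander: upright bottle, 48 mm diameter, 120 mm high; origin under its centre.
- pipette: Bystander: pipette lying on the bench, 170 mm long, along its x; origin on its underside.
- beaker: Bystander: glass beaker, 66 mm diameter, 85 mm high; origin under its centre.
- tipbox: Bystander: box of pipette tips, 122 x 87 x 86 mm; origin under its centre.
- jar: Bystander: closed jar, 76 mm diameter, 100 mm high; origin under its centre.
- timer: Bystander: flat bench timer, 70 x 70 x 22 mm; origin under its centre.
Things that resemble listed ones, but are neither listed nor needed, are in the scene too. What is shaped like the part that bears lid_center but turquoise is not meant.

How it is judged:
By the outcome, as a careful person would: the job done as asked, in the order asked, and still so for the second after the job is handed in, with the robot touching nothing.
It also fails if it takes over 72 s, if anything falls off the work surface, if the arm or the gripper's body presses on something with over 40 N, if the wrist force passes 120 N, or if a joint passes its speed limit or range.

### The arm

A 7-joint arm with a two-finger parallel gripper is mounted at the origin on the work surface. World frame = base frame: x ahead of the robot, y to its left, z up, the work surface at z = 0. Lengths are in m, angles in rad, forces in N, time in s.
With the tool pointing down it reaches from about 0.4 to 0.875 m from the base axis. Payload 19.3 kg.
Tool frame: the origin (TCP) lies at the very end of the fingers, on their centre line; the grasp point (between the pads) lies 19 mm behind it; z points along the fingers, y is the line along which they close (so a half turn about z gives the same grasp; the last joint's range is limited). The gripper opens to 85 mm and grips with 20 to 120 N. Pads are 22 mm wide; open, the fingers measure 114 mm over their backs; the gripper's body (76 mm by 85 mm) begins 54 mm behind the grasp point. The pads swing forward as they close: fully open they stand 13 mm farther back than shut.
Start: joints at [1.12, 0.521, -0.036, 1.599, 0.021, 1.021, -0.113], TCP at [0.232, -0.58, 0.231] pointing down, gripper open.
Joint ranges: [-2.91, 2.91], [-0.3, 2.13], [-1.5, 1.42], [0.17, 2.43], [-1.26, 4.41], [0.16, 1.93], [-2.52, 2.52]. Speed limits (rad/s): [1.89, 1.89, 2.39, 2.39, 3.01, 3.01, 3.01].

### API

Orientations are given as [roll, pitch, yaw] about the fixed x, y, z axes, in that order (R = Rz(yaw) Ry(pitch) Rx(roll)).
In Python, from workcell import monitor, optics, job_done gives the robot as it stands.
- The arm moves only by the shell command python3 -m handwheel 'ROWS' [FORCE]. ROWS is JSON, a list of rows, each an object of numbers: "dx", "dy", "dz": the shift along the tool's x, y, z in cm; "wx", "wy", "wz": the turn, a rotation vector about the tool's x, y, z in rad; "claw": the opening in per cent of the stroke, from 0 (shut) to 100 (fully open). A call has 1 to 8 rows; each row shifts and turns the commanded pose from where the row before left it, along the tool's axes as they then stand; what a row does not reach is not made up. A row lasts 1/8 s, in which the tool goes at most 62.5 mm and 10.7 degrees, less where a joint would pass 70% of its speed; a pose out of reach is approached as far as the arm can. A call with a gripper value outside its range is refused whole. The fingers move at their own pace and stop on an object; FORCE is the grip in N (left out, the last holds). Time passes only in rows, so rows that do not move let the fingers close. It gives the time, the measured TCP pose, the force, the opening and the grip force at its end, in the units of the state.
- monitor.observe(): the state, without advancing time (a new reading comes with each control period).
- optics.grab_frame(name): name is "side" or "top" or "wrist"; returns a dict with "frame" (400x640x3 uint8, blue, green, red), "fovy" (degrees; the focal length in pixels is half the picture's height over the tangent of half this angle, whatever the lens; pixels are square), "cx", "cy" (the principal point, pixels), "k1" (the pictures are not rectified: a ray, as slopes to the right and down, at radius r is drawn at 1 + k1 r^2 times it, then the intrinsics apply), "R" (3x3) and "t" (3): a world point X has camera coordinates R X + t. Camera axes: x right, y down, z forward; pixel columns grow to the right and rows downward; lengths in m; the calibration is good to about 2 mm. A picture is of the moment at which its call begins. There is no depth.
- job_done(): hands the job in; it is judged then, once.
Trained networks look in the newest picture that a camera, given by its name, has taken for a name from the list of things; names that differ only in an ending like _2 or _b are one class to them, and where a whole thing is asked for, a point or a joint stands for the part that bears it (a point fixed in the world has none). Each returns a list of dicts, best first, with "p" (0 to 1); they miss things now and then, are a little off and sometimes report something else, mostly with a low value. They report only what shows in the picture. A call takes as long as a camera call. They do not tell look-alikes from the thing itself.
- optics.masks_of(name, camera): "region" (400x640 bool, what is visible of it) and "rect" ([left, top, width, height] in pixels, round what is visible of it).
The state is a dict: "clock": time; "qpos": joint angles; "qd": joint speeds; "joint_efforts": joint torques, N m; "position": TCP position; "tool_rot": TCP orientation; "force": force on the tool from outside, world axes, zero at the start; "moment": the same for the moment, N m; "grip_width": finger opening in m; "finger_force": force on a finger pad.
Only numpy, scipy, OpenCV 4.12 (cv2) and the standard library are available. Lean on these libraries where they do the work, as an engineer would, in place of code of your own. Each camera call takes 0.05 s, during which the arm holds its last target. There are 200 camera calls.

## Working session

There is one attempt and no reset: what is moved stays moved. The work goes in short steps, Python scripts to look and compute and a shell command to move; the robot and the scene stay as the last step left them, time stands still between calls to the robot, and variables do not carry over. Pictures are saved under pics/ and viewed, at most 10 in all, crops included, and the job is handed in when it is done.

```bash
mkdir -p pics; ls
cat > h.py <<'E'
import numpy as np, cv2
from workcell import monitor, optics, job_done
def grab(c):
    return optics.grab_frame(c)
def K(f):
    h=f["frame"].shape[0]; F=h/2/np.tan(np.radians(f["fovy"])/2)
    return np.array([[F,0,f["cx"]],[0,F,f["cy"]],[0,0,1]]),np.array([f["k1"],0,0,0,0.])
def toworld(f,px,z):
    k,d=K(f); p=cv2.undistortPoints(np.array(px,float).reshape(-1,1,2),k,d).reshape(-1,2)
    R=np.array(f["R"]);t=np.array(f["t"]);C=-R.T@t
    r=np.c_[p,np.ones(len(p))]@R
    return C+r*((z-C[2])/r[:,2])[:,None]
def proj(f,X):
    k,d=K(f); R=np.array(f["R"])
    return cv2.projectPoints(np.array(X,float).reshape(-1,1,3),cv2.Rodrigues(R)[0],np.array(f["t"],float),k,d)[0].reshape(-1,2)
E
python3 - <<'E'
from h import *
s=monitor.observe(); print({k:np.round(v,3).tolist() for k,v in s.items()})
for c in ("top","side"):
    f=grab(c); cv2.imwrite(f"pics/{c}0.png",f["frame"])
    print(c,"cam",np.round(-np.array(f["R"]).T@f["t"],3))
    for n in ("lid_center","lid_lug","riser_edge","rotor","rotor_gap","plate_top","bottle","pipette","beaker","tipbox","jar","timer"):
        for m in optics.masks_of(n,c)[:3]:
            ys,xs=np.nonzero(m["region"]); 
            if len(xs): print(n,round(m["p"],2),m["rect"],np.round(toworld(f,[[xs.mean(),ys.mean()]],0.0)[0],3))
E
```

```text
pics
{'clock': 0.0, 'qpos': [1.12, 0.522, -0.036, 1.6, 0.021, 1.021, -0.113], 'qd': [0.001, -0.001, 0.002, -0.001, -0.0, 0.001, 0.001], 'joint_efforts': [-0.002, -92.711, 1.979, -36.994, 0.018, 0.008, 0.0], 'position': [0.232, -0.58, 0.231], 'tool_rot': [-3.14, 0.0, 0.381], 'force': [0.096, -0.593, 0.243], 'moment': [0.052, 0.016, 0.022], 'finger_force': 0.0, 'grip_width': 0.085}
top cam [0.381 0.039 1.364]
lid_center 0.94 [123.3, 237.8, 41.7, 44.9] [0.334 0.566 0.   ]
lid_center 0.76 [191.2, 233.7, 33.8, 48.8] [0.348 0.352 0.   ]
lid_center 0.72 [250.8, 185.4, 31.0, 16.8] [0.567 0.186 0.   ]
lid_lug 0.86 [248.7, 182.0, 28.3, 22.3] [0.565 0.187 0.   ]
lid_lug 0.78 [122.3, 235.9, 43.4, 45.2] [0.333 0.568 0.   ]
riser_edge 0.63 [220.4, 131.6, 86.0, 54.2] [0.672 0.188 0.   ]
riser_edge 0.54 [338.4, 155.6, 103.7, 103.4] [ 0.529 -0.235  0.   ]
rotor 0.66 [338.1, 156.7, 104.5, 99.8] [ 0.528 -0.235  0.   ]
rotor_gap 0.97 [343.2, 155.1, 96.4, 101.1] [ 0.53  -0.235  0.   ]
rotor_gap 0.47 [137.3, 168.2, 32.8, 45.9] [0.554 0.542 0.   ]
plate_top 0.67 [389.1, 196.8, 15.1, 17.5] [ 0.536 -0.245  0
[... 561 characters left out ...]
.2] [0.578 0.19  0.   ]
lid_lug 0.57 [313.1, 178.0, 28.3, 23.4] [0.576 0.189 0.   ]
riser_edge 0.89 [313.3, 146.5, 71.8, 69.4] [0.692 0.221 0.   ]
riser_edge 0.17 [311.6, 179.4, 30.3, 22.6] [0.576 0.189 0.   ]
rotor 0.7 [356.6, 227.1, 56.5, 78.8] [ 0.572 -0.251  0.   ]
rotor_gap 0.57 [357.2, 230.8, 57.4, 73.3] [ 0.571 -0.251  0.   ]
rotor_gap 0.31 [429.4, 296.0, 28.5, 39.7] [ 0.639 -0.48   0.   ]
plate_top 0.44 [371.5, 255.5, 7.5, 7.6] [ 0.566 -0.194  0.   ]
bottle 0.54 [379.0, 184.9, 11.7, 30.5] [0.743 0.042 0.   ]
tipbox 0.71 [271.5, 118.1, 30.6, 38.4] [0.567 0.584 0.   ]
jar 0.61 [428.9, 296.4, 26.6, 41.2] [ 0.639 -0.481  0.   ]
timer 0.56 [333.9, 333.0, 25.9, 24.8] [ 0.323 -0.448  0.   ]
```

Run:
```python
import cv2
i=cv2.imread("pics/top0.png")[120:295,110:510]; cv2.imwrite("pics/top0c.png",cv2.resize(i,(800,350),interpolation=cv2.INTER_CUBIC))
```

```text
(no output)
```

View pics/top0c.png

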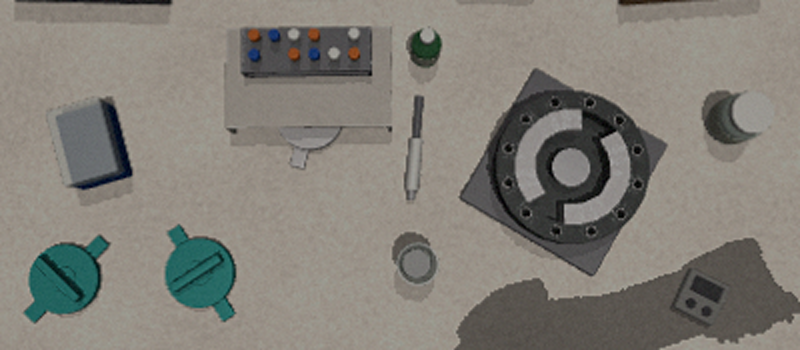

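Lids at lower left are turquoise (decoys). The real lid's lug is at crop (298,158), i.e. full picture about (259,199), in front of the shelf. The rotor is at (395,203), with gaps toward the upper right and lower left. I'll move toward the rotor first and look with the wrist camera on the way.

```bash
cat >> h.py <<'E'
def go(x=None,y=None,z=None,yaw=None):
    "remaining move in tool axes: cm, rad"
    s=monitor.observe(); p=np.array(s["position"]);rpy=s["tool_rot"]
    from scipy.spatial.transform import Rotation as Q
    R=Q.from_euler("xyz",rpy)
    tgt=np.array([p[i] if v is None else v for i,v in enumerate((x,y,z))])
    d=R.inv().apply(tgt-p)*100
    w=(R.inv()*Q.from_euler("xyz",[np.pi,0,rpy[2] if yaw is None else yaw])).as_rotvec()
    print("t",round(s["clock"],2),"at",np.round(p,4),"rpy",np.round(rpy,4),"d cm",np.round(d,2),"w",np.round(w,3),"F",np.round(s["force"],1),"grip",round(s["grip_width"],4),round(s["finger_force"],1))
E
python3 -m handwheel '[{"dx":4.3,"dy":-3.4},{"dx":4.3,"dy":-3.4},{"dx":4.3,"dy":-3.4},{"dx":4.3,"dy":-3.4},{"dx":4.3,"dy":-3.4},{"dx":4.3,"dy":-3.4},{"dx":4.3,"dy":-3.4},{"dx":0}]'
python3 - <<'E'
from h import *
f=grab("wrist"); cv2.imwrite("pics/w1.png",f["frame"])
print(np.round(-np.array(f["R"]).T@f["t"],3)); 
for n in ("rotor","plate_top","rotor_gap"):
    for m in optics.masks_of(n,"wrist")[:3]:
        ys,xs=np.nonzero(m["region"]); print(n,round(m["p"],2),m["rect"],len(xs), toworld(f,[[xs.mean(),ys.mean()]],.078))
go(.47,.19,.23,0)
E
```

```text
[ 0.31  -0.551  0.374]
t 1.5 at [ 0.2323 -0.5802  0.2313] rpy [-3.1415 -0.      0.3808] d cm [ 50.69 -62.67   0.13] w [-0.    -0.     0.381] F [ 0.5 -0.2 -0.2] grip 0.0853 0.0schema error: expected keys dx, dy, dz, wx, wy, wz, claw
```

View pics/w1.png

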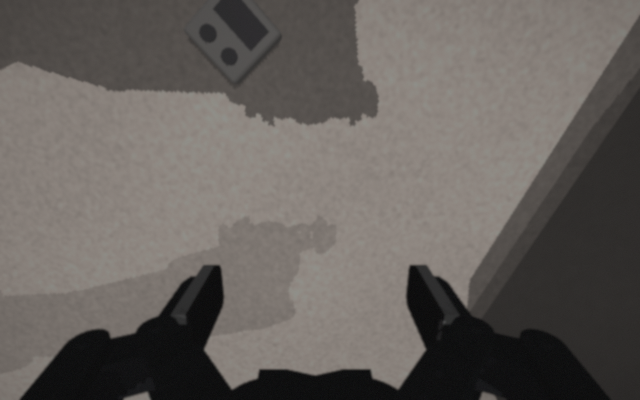

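The move was refused because every row needs all the keys. The picture shows only bench and the timer, at about (235,40).

```bash
python3 -m handwheel '[{"dx":4.3,"dy":-3.4,"dz":0,"wx":0,"wy":0,"wz":0,"claw":100},{"dx":4.3,"dy":-3.4,"dz":0,"wx":0,"wy":0,"wz":0,"claw":100},{"dx":4.3,"dy":-3.4,"dz":0,"wx":0,"wy":0,"wz":0,"claw":100},{"dx":4.3,"dy":-3.4,"dz":0,"wx":0,"wy":0,"wz":0,"claw":100},{"dx":4.3,"dy":-3.4,"dz":-1,"wx":0,"wy":0,"wz":0,"claw":100},{"dx":4.3,"dy":-3.4,"dz":-1,"wx":0,"wy":0,"wz":0,"claw":100},{"dx":4.3,"dy":-3.4,"dz":-1,"wx":0,"wy":0,"wz":0,"claw":100},{"dx":0,"dy":0,"dz":0,"wx":0,"wy":0,"wz":0,"claw":100}]'
python3 - <<'E'
from h import *
f=grab("wrist"); cv2.imwrite("pics/w2.png",f["frame"]); np.savez("w2",**f)
print(np.round(-np.array(f["R"]).T@f["t"],3)); 
for n in ("plate_top","rotor_gap"):
    for m in optics.masks_of(n,"wrist")[:2]:
        ys,xs=np.nonzero(m["region"]); print(n,round(m["p"],2),m["rect"],len(xs), toworld(f,[[xs.mean(),ys.mean()]],.065))
go(.47,.19,.23,0)
E
```

```text
clock: 2.5
position: [0.4256, -0.244, 0.2622]
tool_rot: [3.141, -0.002, 0.387]
force: [-0.3, -0.7, -0.0]
grip_width: 0.0856
finger_force: 0.0
[ 0.503 -0.214  0.405]
plate_top 0.56 [313.8, 42.9, 60.2, 60.9] 3093 [[ 0.53031891 -0.23278832  0.065     ]]
rotor_gap 0.78 [187.4, 0.0, 299.9, 218.0] 44131 [[ 0.51842599 -0.23608775  0.065     ]]
t 2.65 at [ 0.4229 -0.248   0.2612] rpy [3.1414e+00 3.0000e-04 3.8020e-01] d cm [ 20.63 -38.93   3.11] w [0.   0.   0.38] F [ 0.5 -0.   0.8] grip 0.0854 0.0
```

View pics/w2.png

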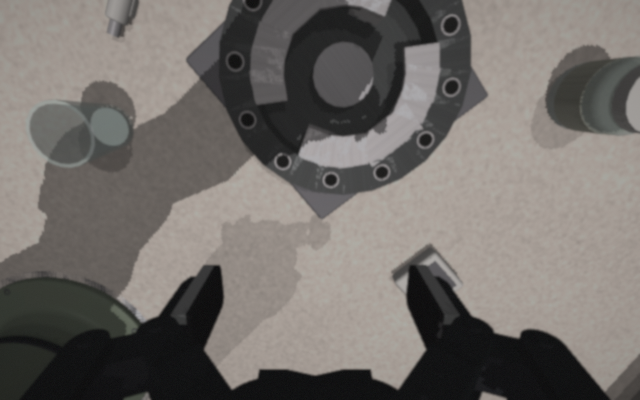

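Rotor plate centre is at (343,74). One gap is at the lower left, around (275,125), and the other at the upper right, around (395,20). I'll rectify to the z=78 mm plane to measure the gap angle.

```bash
python3 - <<'E'
from h import *
f=dict(np.load("w2.npz")); g=f["frame"]
# top-down rectified at z=.078, 0.5 mm/px
c=np.array([.5303,-.2328]); n=520
u,v=np.meshgrid(np.arange(n),np.arange(n))
X=np.stack([c[0]+(n/2-v)*.0005, c[1]+(n/2-u)*.0005, np.full(u.shape,.078)],-1).reshape(-1,3)
p=proj(f,X).astype(np.float32).reshape(n,n,2)
im=cv2.remap(g,p[...,0],p[...,1],cv2.INTER_LINEAR)
for r in (57.5,88,118): cv2.circle(im,(n//2,n//2),int(r*2),(0,0,255),1)
for a in range(0,360,30):
    t=np.radians(a); cv2.putText(im,str(a),(int(260-240*np.sin(t))-8,int(260-240*np.cos(t))),0,.4,(0,255,255),1)
cv2.imwrite("pics/rect.png",im)
E
python3 -m handwheel '[{"dx":2.6,"dy":-4.9,"dz":0,"wx":0,"wy":0,"wz":0,"claw":100},{"dx":2.6,"dy":-4.9,"dz":0,"wx":0,"wy":0,"wz":0,"claw":100},{"dx":2.6,"dy":-4.9,"dz":0,"wx":0,"wy":0,"wz":0,"claw":100},{"dx":2.6,"dy":-4.9,"dz":0,"wx":0,"wy":0,"wz":0,"claw":100},{"dx":2.6,"dy":-4.9,"dz":0,"wx":0,"wy":0,"wz":0,"claw":100},{"dx":2.6,"dy":-4.9,"dz":0,"wx":0,"wy":0,"wz":0,"claw":100},{"dx":2.6,"dy":-4.9,"dz":0,"wx":0,"wy":0,"wz":0,"claw":100},{"dx":2.6,"dy":-4.9,"dz":0,"wx":0,"wy":0,"wz":0,"claw":100}]'
python3 - <<'E'
from h import *
go(.45,.19,.2,0)
E
```

```text
clock: 3.65
position: [0.4713, 0.1941, 0.2611]
tool_rot: [3.141, 0.0, 0.378]
force: [1.3, -1.2, -0.1]
grip_width: 0.0854
finger_force: 0.0
t 3.65 at [0.4713 0.1941 0.2611] rpy [3.1412e+00 2.0000e-04 3.7810e-01] d cm [-2.13 -0.41  6.11] w [0.    0.    0.378] F [ 1.3 -1.2 -0.1] grip 0.0854 0.0
```

View pics/rect.png

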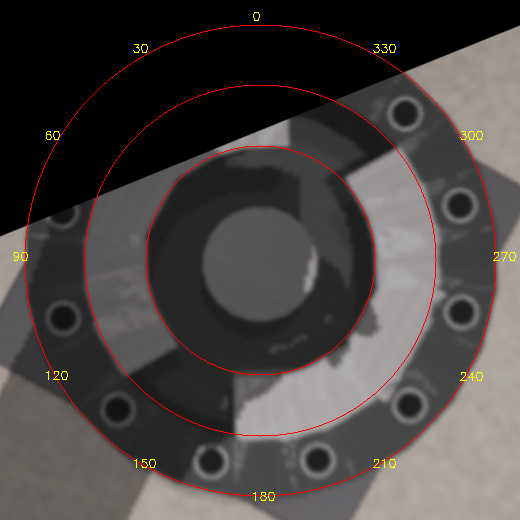

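The circles fit, so the rotor centre is (0.530, -0.233). The gap edges seen in the rectified picture put the gap axis at about 150.5°/-29.5° in the world. Next, the lug.

```bash
python3 -m handwheel '[{"dx":-2,"dy":-0.4,"dz":0,"wx":0,"wy":0,"wz":0.18,"claw":100},{"dx":0,"dy":0,"dz":1,"wx":0,"wy":0,"wz":0.18,"claw":100},{"dx":0,"dy":0,"dz":0,"wx":0,"wy":0,"wz":0,"claw":100}]'
python3 - <<'E'
from h import *
f=grab("wrist"); cv2.imwrite("pics/w3.png",f["frame"]); np.savez("w3",**f)
for n in ("lid_lug","riser_edge"):
    for m in optics.masks_of(n,"wrist")[:2]:
        ys,xs=np.nonzero(m["region"]); print(n,round(m["p"],2),m["rect"],len(xs), toworld(f,[[xs.mean(),ys.mean()]],.01))
go(.45,.19,.2,0)
E
```

```text
clock: 4.03
position: [0.4507, 0.189, 0.2508]
tool_rot: [3.141, 0.001, 0.02]
force: [0.2, -0.0, 0.2]
grip_width: 0.0854
finger_force: 0.0
lid_lug 0.97 [274.0, 35.8, 99.3, 68.8] 3243 [[0.5682706  0.18236251 0.01      ]]
lid_lug 0.65 [144.0, 181.0, 93.5, 108.8] 6238 [[0.35519045 0.35050985 0.01      ]]
riser_edge 0.57 [185.0, 0.6, 289.1, 50.5] 11290 [[0.60779774 0.17899211 0.01      ]]
t 4.17 at [0.4511 0.1896 0.2515] rpy [-3.1416e+00 -1.0000e-04  2.3600e-02] d cm [-0.11 -0.04  5.15] w [-0.    -0.     0.024] F [ 0.2  0.8 -0.3] grip 0.0852 0.0
```

View pics/w3.png

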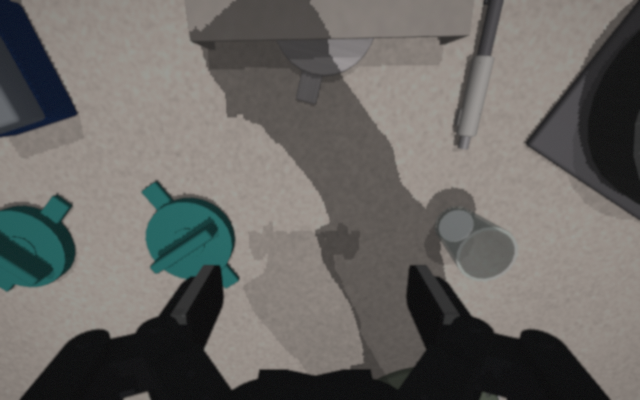

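The lug is at about (309,88), and the cap's front arc runs from (280,40) to (372,40) with its lowest point near (327,75). The shelf edge is at row 40. I'll rectify at lug height to get the pose.

Run:
```python
from h import *
f=dict(np.load("w3.npz")); g=f["frame"]
def rect(z,c,n,s):
    u,v=np.meshgrid(np.arange(n),np.arange(n))
    X=np.stack([c[0]+(n/2-v)*s, c[1]+(n/2-u)*s, np.full(u.shape,z)],-1).reshape(-1,3)
    p=proj(f,X).astype(np.float32).reshape(n,n,2)
    return cv2.remap(g,p[...,0],p[...,1],cv2.INTER_CUBIC)
a=rect(.01,(.555,.18),400,.0004); b=rect(.022,(.575,.18),400,.0004)
im=cv2.convertScaleAbs(np.hstack([a,b]),alpha=1.5)
cv2.imwrite("pics/rect2.png",im)
print(toworld(f,[[190,40],[467,38],[330,39]],.061))
```

```text
[[0.57839277 0.30599524 0.061     ]
 [0.58522055 0.0490875  0.061     ]
 [0.58200006 0.17604099 0.061     ]]
```

View pics/rect2.png

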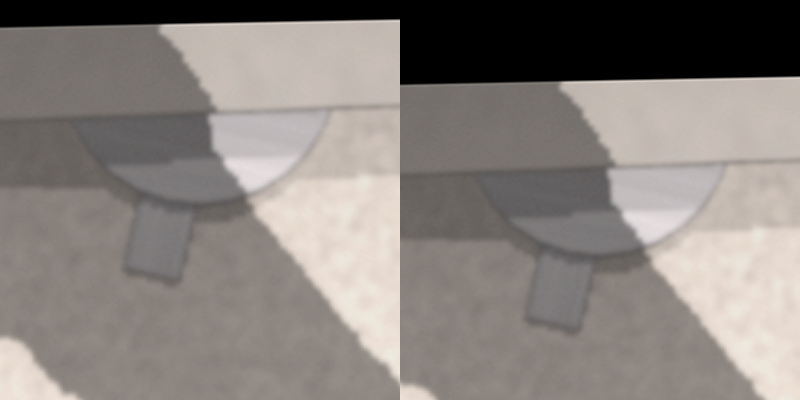

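Lid yaw is about -12°. The lug's outer end is at (0.524, 0.200), which puts the centre at (0.6075, 0.182). The cap arc gives the same centre. The shelf edge is at x≈0.58. I'll approach 75 mm from the axis: (0.534, 0.1975).

```bash
python3 -m handwheel '[{"dx":4.1,"dy":-0.3,"dz":3,"wx":0,"wy":0,"wz":0,"claw":60},{"dx":4.1,"dy":-0.3,"dz":4,"wx":0,"wy":0,"wz":0,"claw":60},{"dx":0,"dy":0,"dz":4,"wx":0,"wy":0,"wz":0.117,"claw":60},{"dx":0,"dy":0,"dz":4,"wx":0,"wy":0,"wz":0.117,"claw":60},{"dx":0,"dy":0,"dz":4,"wx":0,"wy":0,"wz":0,"claw":60},{"dx":0,"dy":0,"dz":0,"wx":0,"wy":0,"wz":0,"claw":60}]'
python3 - <<'E'
from h import *
go(.534,.1975,.004,-.21)
E
```

```text
clock: 4.92
position: [0.5313, 0.197, 0.0594]
tool_rot: [3.139, 0.004, -0.211]
force: [-0.2, 0.2, 1.1]
grip_width: 0.0509
finger_force: 0.0
t 4.92 at [0.5313 0.197  0.0594] rpy [ 3.1392  0.0036 -0.2111] d cm [ 0.27 -0.12  5.53] w [ 0.002  0.004 -0.001] F [-0.2  0.2  1.1] grip 0.0509 0.0
```

```bash
python3 -m handwheel '[{"dx":0.25,"dy":0,"dz":2.5,"wx":0,"wy":0,"wz":0,"claw":60},{"dx":0,"dy":0,"dz":2,"wx":0,"wy":0,"wz":0,"claw":60},{"dx":0,"dy":0,"dz":0.9,"wx":0,"wy":0,"wz":0,"claw":60},{"dx":0,"dy":0,"dz":0,"wx":0,"wy":0,"wz":0,"claw":20},{"dx":0,"dy":0,"dz":0,"wx":0,"wy":0,"wz":0,"claw":0},{"dx":0,"dy":0,"dz":0,"wx":0,"wy":0,"wz":0,"claw":0},{"dx":0,"dy":0,"dz":0,"wx":0,"wy":0,"wz":0,"claw":0},{"dx":0,"dy":0,"dz":0,"wx":0,"wy":0,"wz":0,"claw":0}]' 40
python3 - <<'E'
from h import *
go(.374,.1975,.004,-.21)
E
```

```text
clock: 5.92
position: [0.5356, 0.1974, 0.0087]
tool_rot: [-3.141, -0.001, -0.213]
force: [-1.3, -1.2, 5.6]
grip_width: 0.0214
finger_force: 38.9
t 5.92 at [0.5356 0.1974 0.0087] rpy [-3.1408e+00 -1.2000e-03 -2.1310e-01] d cm [-15.79   3.41   0.44] w [-0.001 -0.001 -0.003] F [-1.3 -1.2  5.6] grip 0.0214 38.9
```

```bash
python3 -m handwheel '[{"dx":-1.0,"dy":0.2,"dz":0,"wx":0,"wy":0,"wz":0,"claw":0},{"dx":-2,"dy":0.4,"dz":0,"wx":0,"wy":0,"wz":0,"claw":0},{"dx":-2.5,"dy":0.5,"dz":0,"wx":0,"wy":0,"wz":0,"claw":0},{"dx":-2.5,"dy":0.5,"dz":0,"wx":0,"wy":0,"wz":0,"claw":0},{"dx":-2.5,"dy":0.6,"dz":0,"wx":0,"wy":0,"wz":0,"claw":0},{"dx":-2.5,"dy":0.6,"dz":0,"wx":0,"wy":0,"wz":0,"claw":0},{"dx":-2,"dy":0.4,"dz":0,"wx":0,"wy":0,"wz":0,"claw":0},{"dx":-0.8,"dy":0.2,"dz":0,"wx":0,"wy":0,"wz":0,"claw":0}]'
python3 - <<'E'
from h import *
go(.374,.1975,.004,-.21)
f=grab("top")
for m in optics.masks_of("lid_center","top")[:4]:
    ys,xs=np.nonzero(m["region"]); print(round(m["p"],2),m["rect"],toworld(f,[[xs.mean(),ys.mean()]],.02))
E
```

```text
clock: 6.92
position: [0.3739, 0.1984, 0.0085]
tool_rot: [-3.139, -0.003, -0.213]
force: [8.0, 0.4, 9.7]
grip_width: 0.0211
finger_force: 40.8
t 6.92 at [0.3739 0.1984 0.0085] rpy [-3.1387e+00 -2.9000e-03 -2.1270e-01] d cm [0.03 0.08 0.45] w [-0.003 -0.003 -0.003] F [8.  0.4 9.7] grip 0.0211 40.8
0.73 [124.1, 240.7, 40.1, 40.1] [[0.3332345  0.56052445 0.02      ]]
0.62 [387.9, 194.9, 15.5, 20.6] [[ 0.53365851 -0.24079656  0.02      ]]
0.58 [248.1, 205.0, 33.1, 35.1] [[0.46237115 0.17162367 0.02      ]]
0.55 [188.7, 230.6, 22.2, 44.7] [[0.35335788 0.37070579 0.02      ]]
```

```bash
python3 -m handwheel '[{"dx":0,"dy":0,"dz":0,"wx":0,"wy":0,"wz":0,"claw":60},{"dx":0,"dy":0,"dz":0,"wx":0,"wy":0,"wz":0,"claw":60},{"dx":0,"dy":0,"dz":-2,"wx":0,"wy":0,"wz":0,"claw":60},{"dx":0,"dy":0,"dz":-4,"wx":0,"wy":0,"wz":0,"claw":80},{"dx":0,"dy":0,"dz":-5,"wx":0,"wy":0,"wz":0,"claw":80},{"dx":0,"dy":0,"dz":-5,"wx":0,"wy":0,"wz":0,"claw":80},{"dx":0,"dy":0,"dz":0,"wx":0,"wy":0,"wz":0,"claw":80},{"dx":0,"dy":0,"dz":0,"wx":0,"wy":0,"wz":0,"claw":80}]'
python3 - <<'E'
from h import *
f=grab("wrist"); g=f["frame"]
go()
c=(.455,.18)
def rect(z,c,n,s):
    u,v=np.meshgrid(np.arange(n),np.arange(n))
    X=np.stack([c[0]+(n/2-v)*s, c[1]+(n/2-u)*s, np.full(u.shape,z)],-1).reshape(-1,3)
    p=proj(f,X).astype(np.float32).reshape(n,n,2)
    return cv2.remap(g,p[...,0],p[...,1],cv2.INTER_CUBIC)
cv2.imwrite("pics/rect3.png",cv2.convertScaleAbs(np.hstack([rect(z,c,400,.0005) for z in (.01,.05)]),alpha=1.4))
E
```

```text
clock: 8.02
position: [0.3731, 0.1972, 0.1671]
tool_rot: [3.142, 0.0, -0.213]
force: [-0.3, -0.5, -1.0]
grip_width: 0.068
finger_force: 0.0
t 8.07 at [0.3728 0.1971 0.1666] rpy [ 3.1407e+00  9.0000e-04 -2.1330e-01] d cm [0. 0. 0.] w [0.001 0.001 0.   ] F [-0.7 -0.3 -0.8] grip 0.0685 0.0
```

View pics/rect3.png

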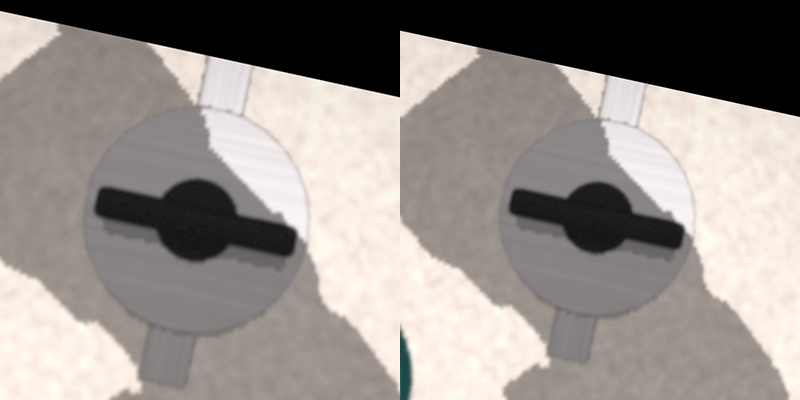

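The lid lies out in the open. The wing/hub centre is at (597,218) in the right half, so world (0.446, 0.1815). The wing slope gives lid yaw -11.7°. Next I move over it and turn the tool to yaw 1.365.

```bash
python3 -m handwheel '[{"dx":3.75,"dy":0,"dz":0,"wx":0,"wy":0,"wz":0,"claw":60},{"dx":3.75,"dy":0,"dz":0,"wx":0,"wy":0,"wz":0,"claw":60},{"dx":0,"dy":0,"dz":1,"wx":0,"wy":0,"wz":-0.18,"claw":60},{"dx":0,"dy":0,"dz":1,"wx":0,"wy":0,"wz":-0.18,"claw":60},{"dx":0,"dy":0,"dz":1,"wx":0,"wy":0,"wz":-0.18,"claw":60},{"dx":0,"dy":0,"dz":1,"wx":0,"wy":0,"wz":-0.18,"claw":60},{"dx":0,"dy":0,"dz":1,"wx":0,"wy":0,"wz":-0.18,"claw":60},{"dx":0,"dy":0,"dz":1,"wx":0,"wy":0,"wz":-0.18,"claw":60}]'
python3 -m handwheel '[{"dx":0,"dy":0,"dz":1,"wx":0,"wy":0,"wz":-0.18,"claw":60},{"dx":0,"dy":0,"dz":0,"wx":0,"wy":0,"wz":-0.18,"claw":60},{"dx":0,"dy":0,"dz":0,"wx":0,"wy":0,"wz":-0.138,"claw":60},{"dx":0,"dy":0,"dz":0,"wx":0,"wy":0,"wz":0,"claw":60}]'
python3 - <<'E'
from h import *
go(.446,.1815,.030,1.366)
E
```

```text
clock: 9.07
position: [0.4457, 0.1814, 0.1056]
tool_rot: [-3.14, 0.002, 0.873]
force: [0.3, 0.0, 0.3]
grip_width: 0.0512
finger_force: 0.0
clock: 9.57
position: [0.4459, 0.1813, 0.0961]
tool_rot: [-3.139, 0.001, 1.364]
force: [0.6, 1.0, 0.8]
grip_width: 0.0511
finger_force: 0.0
t 9.57 at [0.4459 0.1813 0.0961] rpy [-3.1392e+00  6.0000e-04  1.3638e+00] d cm [0.02 0.02 6.61] w [-0.002  0.001 -0.002] F [0.6 1.  0.8] grip 0.0511 0.0
```

```bash
python3 -m handwheel '[{"dx":0,"dy":0,"dz":3,"wx":0,"wy":0,"wz":0,"claw":60},{"dx":0,"dy":0,"dz":2.5,"wx":0,"wy":0,"wz":0,"claw":60},{"dx":0,"dy":0,"dz":0.9,"wx":0,"wy":0,"wz":0,"claw":60},{"dx":0,"dy":0,"dz":0,"wx":0,"wy":0,"wz":0,"claw":0},{"dx":0,"dy":0,"dz":0,"wx":0,"wy":0,"wz":0,"claw":0},{"dx":0,"dy":0,"dz":0,"wx":0,"wy":0,"wz":0,"claw":0},{"dx":0,"dy":0,"dz":0,"wx":0,"wy":0,"wz":0,"claw":0},{"dx":0,"dy":0,"dz":0,"wx":0,"wy":0,"wz":0,"claw":0}]' 70
python3 - <<'E'
from h import *
go()
E
```

```text
clock: 10.58
position: [0.4469, 0.1817, 0.0342]
tool_rot: [3.141, -0.001, 1.364]
force: [-2.7, 0.6, 6.4]
grip_width: 0.0122
finger_force: 69.4
t 10.57 at [0.4469 0.1817 0.0342] rpy [ 3.1407e+00 -6.0000e-04  1.3642e+00] d cm [0. 0. 0.] w [ 0.001 -0.001 -0.   ] F [-2.7  0.6  6.4] grip 0.0122 69.4
```

```bash
python3 -m handwheel '[{"dx":0,"dy":0,"dz":-2,"wx":0,"wy":0,"wz":0,"claw":0},{"dx":0,"dy":0,"dz":-5,"wx":0,"wy":0,"wz":0,"claw":0},{"dx":-2,"dy":0.9,"dz":-5,"wx":0,"wy":0,"wz":0,"claw":0},{"dx":-5,"dy":2.1,"dz":-3,"wx":0,"wy":0,"wz":0,"claw":0},{"dx":-5,"dy":2.1,"dz":0,"wx":0,"wy":0,"wz":0,"claw":0},{"dx":-5,"dy":2.1,"dz":0,"wx":0,"wy":0,"wz":0,"claw":0},{"dx":-5,"dy":2.1,"dz":0,"wx":0,"wy":0,"wz":0,"claw":0},{"dx":-5,"dy":2.1,"dz":0,"wx":0,"wy":0,"wz":0,"claw":0}]'
python3 -m handwheel '[{"dx":-5,"dy":2.1,"dz":0,"wx":0,"wy":0,"wz":0,"claw":0},{"dx":-4,"dy":1.9,"dz":0,"wx":0,"wy":0,"wz":0,"claw":0},{"dx":-2.4,"dy":1.2,"dz":0,"wx":0,"wy":0,"wz":0,"claw":0},{"dx":0,"dy":0,"dz":0,"wx":0,"wy":0,"wz":0.155,"claw":0},{"dx":0,"dy":0,"dz":0,"wx":0,"wy":0,"wz":0.155,"claw":0},{"dx":0,"dy":0,"dz":0,"wx":0,"wy":0,"wz":0,"claw":0},{"dx":0,"dy":0,"dz":0,"wx":0,"wy":0,"wz":0,"claw":0}]'
python3 - <<'E'
from h import *
f=grab("wrist"); np.savez("w4",**f); cv2.imwrite("pics/w4.png",f["frame"])
go(.5303,-.2328,None,1.056)
E
```

```text
clock: 11.58
position: [0.503, -0.108, 0.1841]
tool_rot: [3.141, 0.0, 1.364]
force: [0.7, 0.8, -1.7]
grip_width: 0.0119
finger_force: 68.9
clock: 12.45
position: [0.5305, -0.2281, 0.1836]
tool_rot: [3.141, -0.0, 1.058]
force: [-0.3, 0.2, -3.3]
grip_width: 0.0122
finger_force: 69.0
t 12.5 at [ 0.5305 -0.2282  0.1835] rpy [ 3.1414e+00 -1.0000e-04  1.0578e+00] d cm [-0.41  0.21 -0.  ] w [ 0.    -0.     0.002] F [-0.1 -1.1 -2. ] grip 0.0123 69.0
```

View pics/w4.png

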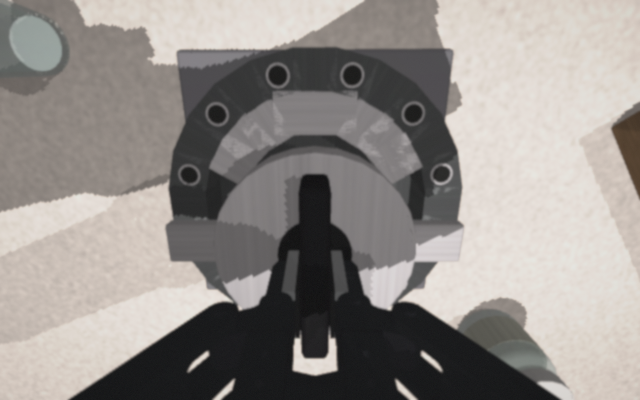

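The lid hangs level. The wing runs vertically in the picture, from (315,175) to (315,357). The lugs are horizontal, around row 240, and parallel to the stand's edge. I'll check where the axis sits.

Run:
```python
from h import *
f=dict(np.load("w4.npz"))
a,b=toworld(f,[[315.5,175],[314.5,357]],.1995); print(a,b,np.linalg.norm(a-b),"mid",(a+b)/2,"dir",np.degrees(np.arctan2(*(a-b)[1::-1])))
l=toworld(f,[[166,241],[464,242]],.1595); print(l,np.linalg.norm(l[0]-l[1]),"mid",l.mean(0),np.degrees(np.arctan2(*(l[1]-l[0])[1::-1])))
s=toworld(f,[[178,50],[453,50]],.03); print("stand edge",np.degrees(np.arctan2(*(s[1]-s[0])[1::-1])),np.linalg.norm(s[0]-s[1]))
mid=(a+b)/2
go(.5303+.5305-mid[0],-.2328-.2282-mid[1],.105,1.056)
```

```text
[ 0.55700444 -0.18464616  0.1995    ] [ 0.51133427 -0.26502826  0.1995    ] 0.09245023351191158 mid [ 0.53416936 -0.22483721  0.1995    ] dir 60.396348556261835
[[ 0.45932309 -0.18524899  0.1595    ]
 [ 0.60680398 -0.26891806  0.1595    ]] 0.16956156629172678 mid [ 0.53306353 -0.22708352  0.1595    ] -29.567169370170816
stand edge -29.350252557865815 0.2297645575698892
t 12.5 at [ 0.5305 -0.2282  0.1835] rpy [ 3.1414e+00 -1.0000e-04  1.0578e+00] d cm [-0.89  0.05  7.85] w [ 0.    -0.     0.002] F [-0.1 -1.1 -2. ] grip 0.0123 69.0
```

Run:
```python
from h import *
from scipy.optimize import least_squares
f=dict(np.load("w4.npz"))
w=toworld(f,[[278,75],[352,75],[217,113],[413,113],[189,174],[442,174]],.078)[:,:2]
r=least_squares(lambda p:np.hypot(*(w-p[:2]).T)-p[2],[.53,-.233,.104]); c=r.x; print(c,r.fun*1000)
mid=np.array([.5334,-.2262])
t=np.array([.5305,-.2282])+c[:2]-mid
print(t); go(*t,.105,1.056)
```

```text
[ 0.52953979 -0.23396607  0.10357473] [ 0.01347471 -0.12681888  0.27257448 -0.09319488 -0.18485122  0.11881637]
[ 0.52663979 -0.23596607]
t 12.5 at [ 0.5305 -0.2282  0.1835] rpy [ 3.1414e+00 -1.0000e-04  1.0578e+00] d cm [-0.87  0.04  7.85] w [ 0.    -0.     0.002] F [-0.1 -1.1 -2. ] grip 0.0123 69.0
```

```bash
python3 -m handwheel '[{"dx":-0.87,"dy":0.05,"dz":2,"wx":0,"wy":0,"wz":0,"claw":0},{"dx":0,"dy":0,"dz":3,"wx":0,"wy":0,"wz":0,"claw":0},{"dx":0,"dy":0,"dz":1.6,"wx":0,"wy":0,"wz":0,"claw":0},{"dx":0,"dy":0,"dz":0,"wx":0,"wy":0,"wz":0,"claw":0}]'
python3 - <<'E'
from h import *
go(.5266,-.2360,.105,1.056)
E
python3 -m handwheel '[{"dx":0,"dy":0,"dz":0.5,"wx":0,"wy":0,"wz":0,"claw":0},{"dx":0,"dy":0,"dz":0.3,"wx":0,"wy":0,"wz":0,"claw":0},{"dx":0,"dy":0,"dz":0,"wx":0,"wy":0,"wz":0,"claw":0}]'
```

```text
clock: 13.0
position: [0.5263, -0.2357, 0.1166]
tool_rot: [-3.14, -0.0, 1.056]
force: [0.8, 0.1, -2.4]
grip_width: 0.0122
finger_force: 68.9
t 13.0 at [ 0.5263 -0.2357  0.1166] rpy [-3.1399 -0.      1.0558] d cm [-0.01  0.04  1.16] w [-0.002 -0.    -0.   ] F [ 0.8  0.1 -2.4] grip 0.0122 68.9
clock: 13.38
position: [0.5277, -0.2354, 0.1105]
tool_rot: [3.14, -0.001, 1.056]
force: [-1.2, 5.7, 10.0]
grip_width: 0.0119
finger_force: 70.9
```

```bash
python3 -m handwheel '[{"dx":0.15,"dy":0,"dz":-0.1,"wx":0,"wy":0,"wz":0,"claw":0},{"dx":0,"dy":0,"dz":0.2,"wx":0,"wy":0,"wz":0,"claw":0},{"dx":0,"dy":0,"dz":0,"wx":0,"wy":0,"wz":0,"claw":0}]'
python3 - <<'E'
from h import *
s=monitor.observe(); print(np.round(s["moment"],2)); go()
E
```

```text
clock: 13.75
position: [0.5273, -0.2347, 0.1081]
tool_rot: [-3.141, -0.0, 1.055]
force: [1.2, 0.4, -2.9]
grip_width: 0.0123
finger_force: 69.1
[ 0.05 -0.1   0.05]
t 13.75 at [ 0.5273 -0.2347  0.1081] rpy [-3.1413 -0.      1.0549] d cm [0. 0. 0.] w [-0. -0.  0.] F [ 1.2  0.4 -2.9] grip 0.0123 69.1
```

Slid in free (z 0.108, only the lid's weight on the wrist). Continuing down to the plate.

```bash
python3 -m handwheel '[{"dx":0,"dy":0,"dz":0.4,"wx":0,"wy":0,"wz":0,"claw":0},{"dx":0,"dy":0,"dz":0.4,"wx":0,"wy":0,"wz":0,"claw":0},{"dx":0,"dy":0,"dz":0,"wx":0,"wy":0,"wz":0,"claw":0}]'
python3 -m handwheel '[{"dx":0,"dy":0,"dz":0.4,"wx":0,"wy":0,"wz":0,"claw":0},{"dx":0,"dy":0,"dz":0,"wx":0,"wy":0,"wz":0,"claw":0},{"dx":0,"dy":0,"dz":0,"wx":0,"wy":0,"wz":0,"claw":0}]'
python3 - <<'E'
from h import *
s=monitor.observe(); print(np.round(s["moment"],2)); go()
E
```

```text
clock: 14.12
position: [0.5273, -0.2347, 0.0999]
tool_rot: [-3.141, 0.0, 1.055]
force: [-0.2, 0.9, -3.4]
grip_width: 0.012
finger_force: 69.1
clock: 14.5
position: [0.5275, -0.2349, 0.0965]
tool_rot: [3.141, 0.0, 1.055]
force: [-1.1, -0.9, 4.5]
grip_width: 0.0124
finger_force: 70.1
[0.   0.39 0.06]
t 14.5 at [ 0.5275 -0.2349  0.0965] rpy [3.1414e+00 1.0000e-04 1.0547e+00] d cm [0. 0. 0.] w [0. 0. 0.] F [-1.1 -0.9  4.5] grip 0.0124 70.1
```

```bash
python3 -m handwheel '[{"dx":0,"dy":0,"dz":0.4,"wx":0,"wy":0,"wz":0,"claw":0},{"dx":0,"dy":0,"dz":0.4,"wx":0,"wy":0,"wz":0,"claw":0},{"dx":0,"dy":0,"dz":0.25,"wx":0,"wy":0,"wz":0,"claw":0},{"dx":0,"dy":0,"dz":0,"wx":0,"wy":0,"wz":0,"claw":0}]' 90
python3 - <<'E'
from h import *
s=monitor.observe(); print(np.round(s["moment"],2)); go()
E
```

```text
clock: 15.0
position: [0.5276, -0.235, 0.0863]
tool_rot: [3.141, 0.0, 1.055]
force: [-4.8, -1.0, 13.5]
grip_width: 0.0116
finger_force: 94.5
[0.07 0.94 0.05]
t 15.0 at [ 0.5276 -0.235   0.0863] rpy [3.1410e+00 3.0000e-04 1.0546e+00] d cm [0. 0. 0.] w [0.001 0.    0.   ] F [-4.8 -1.  13.5] grip 0.0116 94.5
```

Pressed 13 mm (net 13.5 N, as the spring predicts). Turning clockwise about 55° below the ridges, compensating for the offset between lid axis and TCP.

```bash
python3 -m handwheel '[{"dx":0.008,"dy":-0.035,"dz":0,"wx":0,"wy":0,"wz":0.16,"claw":0},{"dx":0.008,"dy":-0.035,"dz":0,"wx":0,"wy":0,"wz":0.16,"claw":0},{"dx":0,"dy":0,"dz":0,"wx":0,"wy":0,"wz":0,"claw":0}]'
python3 - <<'E'
from h import *
s=monitor.observe(); print(np.round(s["moment"],2)); go()
E
python3 -m handwheel '[{"dx":0.008,"dy":-0.035,"dz":0,"wx":0,"wy":0,"wz":0.16,"claw":0},{"dx":0.008,"dy":-0.035,"dz":0,"wx":0,"wy":0,"wz":0.16,"claw":0},{"dx":0,"dy":0,"dz":0,"wx":0,"wy":0,"wz":0,"claw":0}]'
python3 - <<'E'
from h import *
s=monitor.observe(); print(np.round(s["moment"],2)); go()
E
```

```text
clock: 15.38
position: [0.5278, -0.2343, 0.0867]
tool_rot: [3.14, -0.001, 0.732]
force: [-1.8, -0.6, 12.4]
grip_width: 0.0113
finger_force: 94.4
[ 0.16  0.2  -0.13]
t 15.38 at [ 0.5278 -0.2343  0.0867] rpy [ 3.1398e+00 -7.0000e-04  7.3230e-01] d cm [0. 0. 0.] w [ 0.002 -0.001 -0.   ] F [-1.8 -0.6 12.4] grip 0.0113 94.4
clock: 15.75
position: [0.5276, -0.2336, 0.0867]
tool_rot: [3.14, -0.002, 0.412]
force: [-0.5, 0.7, 13.6]
grip_width: 0.0118
finger_force: 94.4
[ 0.07 -0.03 -0.15]
t 15.75 at [ 0.5276 -0.2336  0.0867] rpy [ 3.140e+00 -1.600e-03  4.123e-01] d cm [0. 0. 0.] w [ 0.002 -0.002 -0.   ] F [-0.5  0.7 13.6] grip 0.0118 94.4
```

```bash
python3 -m handwheel '[{"dx":0.007,"dy":-0.03,"dz":0,"wx":0,"wy":0,"wz":0.13,"claw":0},{"dx":0.007,"dy":-0.03,"dz":0,"wx":0,"wy":0,"wz":0.13,"claw":0},{"dx":0.007,"dy":-0.03,"dz":0,"wx":0,"wy":0,"wz":0.13,"claw":0},{"dx":0,"dy":0,"dz":-0.2,"wx":0,"wy":0,"wz":0,"claw":0},{"dx":0,"dy":0,"dz":0,"wx":0,"wy":0,"wz":0,"claw":0}]'
python3 -m handwheel '[{"dx":0,"dy":0,"dz":-0.2,"wx":0,"wy":0,"wz":0,"claw":0},{"dx":0,"dy":0,"dz":0,"wx":0,"wy":0,"wz":0,"claw":0}]'
python3 -m handwheel '[{"dx":0,"dy":0,"dz":-0.1,"wx":0,"wy":0,"wz":0,"claw":0},{"dx":0,"dy":0,"dz":0,"wx":0,"wy":0,"wz":0,"claw":0}]'
python3 - <<'E'
from h import *
s=monitor.observe(); print(np.round(s["moment"],2)); go()
E
```

```text
clock: 16.38
position: [0.5276, -0.2328, 0.0887]
tool_rot: [3.141, -0.002, 0.025]
force: [0.1, -0.2, 11.5]
grip_width: 0.0115
finger_force: 94.2
clock: 16.62
position: [0.5275, -0.2328, 0.0902]
tool_rot: [3.141, -0.002, 0.025]
force: [3.2, -1.2, 3.8]
grip_width: 0.0117
finger_force: 93.3
clock: 16.88
position: [0.5275, -0.2328, 0.0903]
tool_rot: [3.141, -0.002, 0.025]
force: [9.2, -3.6, -14.2]
grip_width: 0.0117
finger_force: 90.7
[-0.77 -2.44 -0.1 ]
t 16.88 at [ 0.5275 -0.2328  0.0903] rpy [ 3.1412e+00 -1.6000e-03  2.5000e-02] d cm [0. 0. 0.] w [ 0.    -0.002 -0.   ] F [  9.2  -3.6 -14.2] grip 0.0117 90.7
```

The ridge is felt at z≈0.0901 (force drops and reverses). I'll ride it lightly and step 2.5° at a time, watching for the ridge force to vanish.

```bash
python3 -m handwheel '[{"dx":0,"dy":0,"dz":0.06,"wx":0,"wy":0,"wz":0.044,"claw":0},{"dx":0,"dy":0,"dz":0,"wx":0,"wy":0,"wz":0,"claw":0}]' | grep -E "pos|rot|^force"
python3 -m handwheel '[{"dx":0.002,"dy":-0.01,"dz":0,"wx":0,"wy":0,"wz":0.044,"claw":0},{"dx":0,"dy":0,"dz":0,"wx":0,"wy":0,"wz":0,"claw":0}]' | grep -E "pos|rot|^force"
python3 -m handwheel '[{"dx":0.002,"dy":-0.01,"dz":0,"wx":0,"wy":0,"wz":0.044,"claw":0},{"dx":0,"dy":0,"dz":0,"wx":0,"wy":0,"wz":0,"claw":0}]' | grep -E "pos|rot|^force"
python3 -m handwheel '[{"dx":0.002,"dy":-0.01,"dz":0,"wx":0,"wy":0,"wz":0.044,"claw":0},{"dx":0,"dy":0,"dz":0,"wx":0,"wy":0,"wz":0,"claw":0}]' | grep -E "pos|rot|^force"
```

```text
position: [0.5272, -0.2327, 0.0903]
tool_rot: [3.141, -0.001, -0.019]
force: [5.0, -1.5, -2.3]
position: [0.5269, -0.2326, 0.0903]
tool_rot: [3.141, -0.001, -0.063]
force: [4.0, -0.4, 0.1]
position: [0.5266, -0.2324, 0.0902]
tool_rot: [-3.142, 0.0, -0.108]
force: [3.4, -1.2, 2.3]
position: [0.5265, -0.2323, 0.0902]
tool_rot: [-3.142, 0.0, -0.152]
force: [0.2, 0.8, 5.7]
```

```bash
python3 -m handwheel '[{"dx":0.002,"dy":-0.01,"dz":-0.04,"wx":0,"wy":0,"wz":0.035,"claw":0},{"dx":0,"dy":0,"dz":0,"wx":0,"wy":0,"wz":0,"claw":0}]' | grep -E "pos|rot|^force"
python3 -m handwheel '[{"dx":0.002,"dy":-0.01,"dz":0,"wx":0,"wy":0,"wz":0.035,"claw":0},{"dx":0,"dy":0,"dz":0,"wx":0,"wy":0,"wz":0,"claw":0}]' | grep -E "pos|rot|^force"
python3 -m handwheel '[{"dx":0.002,"dy":-0.01,"dz":0,"wx":0,"wy":0,"wz":0.035,"claw":0},{"dx":0,"dy":0,"dz":0,"wx":0,"wy":0,"wz":0,"claw":0}]' | grep -E "pos|rot|^force"
```

```text
position: [0.5264, -0.2322, 0.0903]
tool_rot: [3.142, 0.001, -0.187]
force: [1.6, -0.3, -3.6]
position: [0.5264, -0.2321, 0.0903]
tool_rot: [-3.142, 0.001, -0.222]
force: [0.4, -1.1, -6.2]
position: [0.5264, -0.232, 0.0903]
tool_rot: [3.142, 0.001, -0.257]
force: [-0.2, -0.4, -8.2]
```

Still on the ridge at 75° (force -8 N, z unchanged). Keep stepping.

```bash
python3 -m handwheel '[{"dx":0.002,"dy":-0.008,"dz":0.03,"wx":0,"wy":0,"wz":0.035,"claw":0},{"dx":0,"dy":0,"dz":0,"wx":0,"wy":0,"wz":0,"claw":0}]' | grep -E "pos|rot|^force"
python3 -m handwheel '[{"dx":0.002,"dy":-0.008,"dz":0,"wx":0,"wy":0,"wz":0.035,"claw":0},{"dx":0,"dy":0,"dz":0,"wx":0,"wy":0,"wz":0,"claw":0}]' | grep -E "pos|rot|^force"
python3 -m handwheel '[{"dx":0.002,"dy":-0.008,"dz":0,"wx":0,"wy":0,"wz":0.035,"claw":0},{"dx":0,"dy":0,"dz":0,"wx":0,"wy":0,"wz":0,"claw":0}]' | grep -E "pos|rot|^force"
```

```text
position: [0.5267, -0.2319, 0.0903]
tool_rot: [-3.142, 0.0, -0.292]
force: [-2.8, 0.8, -4.3]
position: [0.5268, -0.2318, 0.0903]
tool_rot: [-3.142, 0.0, -0.327]
force: [-1.7, 1.7, -3.7]
position: [0.527, -0.2318, 0.0903]
tool_rot: [-3.142, -0.0, -0.362]
force: [-2.3, 1.8, -4.1]
```

```bash
python3 -c "
from h import *
print(np.round(monitor.observe()['moment'],2))"
```

```text
[0.42 0.12 0.46]
```

```bash
python3 -m handwheel '[{"dx":0.002,"dy":-0.008,"dz":0,"wx":0,"wy":0,"wz":0.035,"claw":0},{"dx":0,"dy":0,"dz":0,"wx":0,"wy":0,"wz":0,"claw":0}]' | grep -E "pos|rot|^force"
python3 -m handwheel '[{"dx":0.002,"dy":-0.008,"dz":0,"wx":0,"wy":0,"wz":0.035,"claw":0},{"dx":0,"dy":0,"dz":0,"wx":0,"wy":0,"wz":0,"claw":0}]' | grep -E "pos|rot|^force"
python3 -m handwheel '[{"dx":0.002,"dy":-0.008,"dz":0,"wx":0,"wy":0,"wz":0.035,"claw":0},{"dx":0,"dy":0,"dz":0,"wx":0,"wy":0,"wz":0,"claw":0}]' | grep -E "pos|rot|^force"
python3 -c "
from h import *
print(np.round(monitor.observe()['moment'],2))"
```

```text
position: [0.5271, -0.2317, 0.0903]
tool_rot: [-3.142, -0.0, -0.397]
force: [-1.6, 1.1, -3.9]
position: [0.5271, -0.2317, 0.0903]
tool_rot: [-3.142, -0.0, -0.432]
force: [-0.8, 2.3, -3.4]
position: [0.5271, -0.2316, 0.0904]
tool_rot: [-3.142, -0.0, -0.467]
force: [-1.0, 2.3, -1.5]
[0.49 0.01 0.34]
```

```bash
python3 -m handwheel '[{"dx":0.002,"dy":-0.008,"dz":-0.01,"wx":0,"wy":0,"wz":0.035,"claw":0},{"dx":0,"dy":0,"dz":0,"wx":0,"wy":0,"wz":0,"claw":0}]' | grep -E "pos|rot|^force"
python3 -m handwheel '[{"dx":0.002,"dy":-0.008,"dz":0,"wx":0,"wy":0,"wz":0.035,"claw":0},{"dx":0,"dy":0,"dz":0,"wx":0,"wy":0,"wz":0,"claw":0}]' | grep -E "pos|rot|^force"
python3 -m handwheel '[{"dx":0.002,"dy":-0.008,"dz":0,"wx":0,"wy":0,"wz":0.035,"claw":0},{"dx":0,"dy":0,"dz":0,"wx":0,"wy":0,"wz":0,"claw":0}]' | grep -E "pos|rot|^force"
python3 -c "
from h import *
print(np.round(monitor.observe()['moment'],2))"
```

```text
position: [0.5271, -0.2316, 0.0904]
tool_rot: [3.142, 0.0, -0.502]
force: [-1.2, 2.9, -0.6]
position: [0.5273, -0.2315, 0.0907]
tool_rot: [-3.141, -0.0, -0.537]
force: [-3.6, 4.5, 5.2]
position: [0.5276, -0.2317, 0.0909]
tool_rot: [-3.141, -0.001, -0.572]
force: [-3.5, 2.8, 8.6]
[0.82 0.55 0.02]
```

The ridge force vanishes at about 93° and z rises. I'll let it up a little to test.

```bash
python3 -m handwheel '[{"dx":0.001,"dy":-0.005,"dz":0,"wx":0,"wy":0,"wz":0.02,"claw":0},{"dx":0,"dy":0,"dz":-0.1,"wx":0,"wy":0,"wz":0,"claw":0},{"dx":0,"dy":0,"dz":0,"wx":0,"wy":0,"wz":0,"claw":0}]' | grep -E "pos|rot|^force"
python3 -m handwheel '[{"dx":0,"dy":0,"dz":-0.1,"wx":0,"wy":0,"wz":0,"claw":0},{"dx":0,"dy":0,"dz":0,"wx":0,"wy":0,"wz":0,"claw":0}]' | grep -E "pos|rot|^force"
python3 -c "
from h import *
print(np.round(monitor.observe()['moment'],2))"
```

```text
position: [0.5278, -0.2317, 0.092]
tool_rot: [-3.141, -0.001, -0.592]
force: [-1.8, 3.6, 8.0]
position: [0.5278, -0.2317, 0.093]
tool_rot: [-3.141, -0.001, -0.592]
force: [-1.8, 2.7, 7.5]
[0.63 0.21 0.01]
```

```bash
python3 -m handwheel '[{"dx":0,"dy":0,"dz":-0.1,"wx":0,"wy":0,"wz":0,"claw":0},{"dx":0,"dy":0,"dz":-0.08,"wx":0,"wy":0,"wz":0,"claw":0},{"dx":0,"dy":0,"dz":0,"wx":0,"wy":0,"wz":0,"claw":0}]' | grep -E "pos|rot|^force"
python3 -m handwheel '[{"dx":0,"dy":0,"dz":-0.05,"wx":0,"wy":0,"wz":0,"claw":0},{"dx":0,"dy":0,"dz":0,"wx":0,"wy":0,"wz":0,"claw":0}]' | grep -E "pos|rot|^force"
python3 -c "
from h import *
print(np.round(monitor.observe()['moment'],2))"
```

```text
position: [0.5277, -0.2317, 0.0947]
tool_rot: [-3.141, -0.001, -0.592]
force: [-0.7, 2.9, 6.1]
position: [0.5277, -0.2317, 0.0951]
tool_rot: [-3.141, -0.001, -0.592]
force: [-0.8, 2.7, 4.6]
[ 0.53 -0.    0.02]
```

It sprang up to z 0.0951 (17 mm below the top). I'll turn 1.5° to centre it in the play, check the moment, then let go.

```bash
python3 -m handwheel '[{"dx":0.001,"dy":-0.006,"dz":-0.02,"wx":0,"wy":0,"wz":0.026,"claw":0},{"dx":0,"dy":0,"dz":0,"wx":0,"wy":0,"wz":0,"claw":0}]' | grep -E "pos|rot|^force"
python3 -c "
from h import *
print(np.round(monitor.observe()['moment'],2))"
python3 -m handwheel '[{"dx":0,"dy":0,"dz":0,"wx":0,"wy":0,"wz":0,"claw":35},{"dx":0,"dy":0,"dz":0,"wx":0,"wy":0,"wz":0,"claw":50},{"dx":0,"dy":0,"dz":0,"wx":0,"wy":0,"wz":0,"claw":50},{"dx":0,"dy":0,"dz":-2,"wx":0,"wy":0,"wz":0,"claw":50},{"dx":0,"dy":0,"dz":-4,"wx":0,"wy":0,"wz":0,"claw":50},{"dx":-2,"dy":0,"dz":-5,"wx":0,"wy":0,"wz":0,"claw":50},{"dx":-3,"dy":0,"dz":-1,"wx":0,"wy":0,"wz":0,"claw":50},{"dx":0,"dy":0,"dz":0,"wx":0,"wy":0,"wz":0,"claw":50}]'
python3 - <<'E'
from h import *
f=grab("wrist"); np.savez("w5",**f); g=f["frame"]
t=grab("top")["frame"][150:270,240:480]
cv2.imwrite("pics/w5.png",np.vstack([cv2.resize(g,(480,300)),cv2.resize(t,(480,240))]))
E
```

```text
position: [0.5278, -0.2316, 0.0952]
tool_rot: [-3.141, -0.001, -0.618]
force: [0.9, 0.9, 6.0]
[ 0.29 -0.37  0.02]
clock: 23.38
position: [0.4858, -0.2018, 0.2161]
tool_rot: [-3.141, -0.001, -0.617]
force: [1.0, -0.5, 0.6]
grip_width: 0.0427
finger_force: 0.0
```

View pics/w5.png

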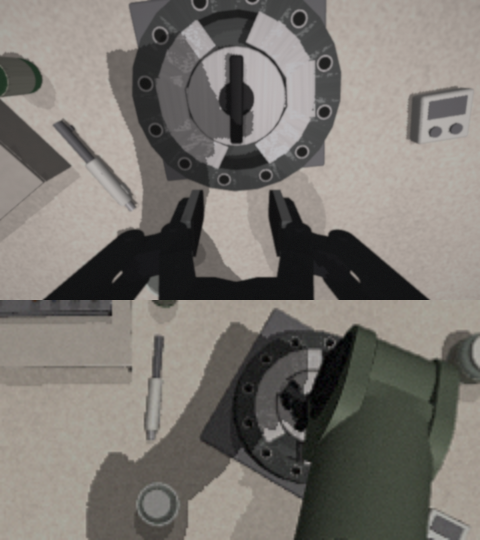

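The lid sits centred in the rotor with both gaps empty (lugs under the lips). The wing angle is unchanged after release, and the neighbouring things are untouched.

```bash
python3 -c "
from h import *
print(job_done())"
```

```text
the job is handed in; nothing more can be done
None
```

The lid was drawn out and let go clear of the shelf, then lowered, pressed and turned clockwise about 95°, where it sprang up and caught. It is released and handed in at about 23 s, and the last pictures show it seated and nothing else moved.

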